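# Set up the sanitiser refill and open the safety-cap concentrate

## Task

Get the sanitiser refill ready: stand the two spare dosing bottles upright in the two empty cells of the blue carrier and let go, leaving the bottles already there in their cells. Then push the red safety cap of the concentrate bottle down, keep it down while you twist it counter-clockwise until it is free, and lift it straight up, leaving the bottle standing in its stand. Finish while still holding the cap level in the gripper, about 6 cm clear above the open mouth; do not put it down, and do not disturb the glove box, the prep pan or the timer.

Things in the scene. Friction and masses are not known exactly. Their poses are not given: they have to be found in the camera images.
- crate: blue divided bottle carrier, fixed, 165 x 245 x 90 mm (x, y, z), origin at the centre of its underside; 2 x 3 square cells (2 along its x, 3 along its y), each 75 mm wide inside, walls 5 mm thick, rim 90 mm above the table. A black pad lies on each floor. One dosing bottle per cell: four taken, two empty, which ones varies
- cell1 (a point): centre of the floor of cell 1 of the blue carrier, 5 mm above the table
- cell2 (a point): centre of the floor of cell 2 of the blue carrier, 5 mm above the table
- cell3 (a point): centre of the floor of cell 3 of the blue carrier, 5 mm above the table
- cell4 (a point): centre of the floor of cell 4 of the blue carrier, 5 mm above the table
- cell5 (a point): centre of the floor of cell 5 of the blue carrier, 5 mm above the table
- cell6 (a point): centre of the floor of cell 6 of the blue carrier, 5 mm above the table
- dose1: empty white dosing bottle with a red band, open mouth, no cap: 155 mm tall, 45 g; round body 56 mm across up to 106 mm, then a sloped shoulder to a straight neck 28 mm across from 117 to 155 mm above its foot. Origin: centre of its foot, z up the bottle. Starts standing in some cell of the carrier
- dose2: empty white dosing bottle with a red band, open mouth, no cap: 155 mm tall, 45 g; round body 56 mm across up to 106 mm, then a sloped shoulder to a straight neck 28 mm across from 117 to 155 mm above its foot. Origin: centre of its foot, z up the bottle. Starts standing in some cell of the carrier
- dose3: empty white dosing bottle with a red band, open mouth, no cap: 155 mm tall, 45 g; round body 56 mm across up to 106 mm, then a sloped shoulder to a straight neck 28 mm across from 117 to 155 mm above its foot. Origin: centre of its foot, z up the bottle. Starts standing in some cell of the carrier
- dose4: empty white dosing bottle with a red band, open mouth, no cap: 155 mm tall, 45 g; round body 56 mm across up to 106 mm, then a sloped shoulder to a straight neck 28 mm across from 117 to 155 mm above its foot. Origin: centre of its foot, z up the bottle. Starts standing in some cell of the carrier
- spare1: empty white dosing bottle with a red band, open mouth, no cap: 155 mm tall, 45 g; round body 56 mm across up to 106 mm, then a sloped shoulder to a straight neck 28 mm across from 117 to 155 mm above its foot. Origin: centre of its foot, z up the bottle. A spare, starts standing loose on the table
- spare2: empty white dosing bottle with a red band, open mouth, no cap: 155 mm tall, 45 g; round body 56 mm across up to 106 mm, then a sloped shoulder to a straight neck 28 mm across from 117 to 155 mm above its foot. Origin: centre of its foot, z up the bottle. A spare, starts standing loose on the table
- stand: aluminium bottle stand screwed to the table: a square tray with floor 3 mm thick and walls 28 mm high, 88 mm wide inside, which keeps the concentrate bottle from turning. Origin at the centre of its underside
- concentrate: full square white plastic 1-litre concentrate bottle with blue labels, about 1.15 kg, 85 x 85 mm body 135 mm tall, sloped shoulder up to 155 mm above its foot, then a neck to 174 mm hidden under the red cap. It stands loose in the stand. Origin: centre of its foot, z up
- mouth (a point): centre of the top rim of the concentrate bottle's neck, on the bottle's axis, 174 mm above its foot
- cap: red round ribbed push-and-turn safety cap closing the concentrate bottle, 48 mm across, 34 mm tall, 40 g, a loose part once free; origin: centre of its underside, z up. Closed, its origin is 164 mm above the bottle's foot, 9 mm above the shoulder (finger room), its x axis parallel to the bottle's. Inside, three bayonet catches and a spring that pushes it up (6 N at rest)
- cap_top (a point): centre of the cap's flat top, 34 mm above its origin. To open: grip the cap, push it down at least 3.5 mm (11 N), better 5 mm; it bottoms at 6 mm (15 N). Kept down, it turns counter-clockwise seen from above; turned by 45 to 80 degrees (60 is best) it is free to lift straight up; it stops at about 83. It does not turn clockwise, nor unless pushed down
- glove_box: white and blue cardboard glove box, 240 x 120 x 70 mm, origin at the centre of its underside; not part of the job
- prep_pan: open stainless steel prep pan, 190 x 124 mm over the rim, 65 mm tall, origin at the centre of its underside; not part of the job
- timer: white kitchen timer lying flat, 75 x 70 x 26 mm, origin at the centre of its underside; not part of the job
Things that resemble listed ones, but are neither listed nor needed, are in the scene too. What is shaped like the dose4 but orange is not meant.

How it is judged:
By the outcome, as a careful person would: the job done as asked, in the order asked, and still so for the second after the job is handed in, while the arm keeps its last pose, push and grip.
It also fails if it takes over 64 s, if anything falls off the work surface, if the arm or the gripper's body presses on something with over 40 N, if the wrist force passes 120 N, or if a joint passes its speed limit or range.

## Robot

A 6-joint arm with a two-finger parallel gripper is mounted at the origin on the work surface. World frame = base frame: x ahead of the robot, y to its left, z up, the work surface at z = 0. Lengths are in m, angles in degrees, forces in N, time in s.
With the tool pointing down it reaches from about 0.25 to 0.725 m from the base axis. Payload 9.7 kg.
Tool frame: the origin (TCP) lies on the centre line of the jaws, within the pads' length; the fingertips stand 14 mm ahead of it and the grasp point (between the pads) lies 5 mm behind it; z points along the fingers, y is the line along which they close (so a half turn about z gives the same grasp; the last joint's range is limited). The gripper opens to 85 mm and grips with 20 to 120 N. Pads are 22 mm wide; open, the fingers measure 114 mm over their backs; the gripper's body (76 mm by 85 mm) begins 54 mm behind the grasp point. The pads swing forward as they close: fully open they stand 13 mm farther back than shut.
Start: joints at [-70.818, 4.979, 10.078, 95.1, 0, 90], TCP at [0.181, -0.519, 0.245] pointing down, gripper open.
Joint ranges: [-179.16, 179.16], [-48.56, 103.87], [-65.8, 70.77], [-126.05, 130.52], [-82.76, 87.17], [-180, 180]. Speed limits (degrees/s): [127.2, 127.2, 147.25, 180, 180, 180].

## Interface

Orientations are given as [roll, pitch, yaw] about the fixed x, y, z axes, in that order (R = Rz(yaw) Ry(pitch) Rx(roll)).
In Python, from workcell import bot, camera, get_calibration, ticket gives the robot as it stands. The module is installed in compiled form; this text tells all that it offers.
- The arm moves only by the tool send_rows, never from a script. Its arguments are lists of equal length, an entry for each row: "linear": the shift along the tool's x, y, z in m, a list of three; "twist": the turn, a rotation vector about the tool's x, y, z in units of 10 degrees (1.0 is 10 degrees), a list of three; "gripper": the opening in per cent of the stroke, from 0 (shut) to 100 (fully open). In form: {"linear": [[x, y, z], ...], "twist": [[wx, wy, wz], ...], "gripper": [gripper, ...]}. A call has 1 to 8 rows; each row shifts and turns the commanded pose from where the row before left it, along the tool's axes as they then stand; what a row does not reach is not made up. A row lasts 1/8 s, in which the tool goes at most 62.5 mm and 10.7 degrees, less where a joint would pass 70% of its speed; a pose out of reach is approached as far as the arm can. A call with a gripper value outside its range is refused whole. The fingers move at their own pace and stop on an object; "grip_force" is the grip in N (left out, the last holds). Time passes only in rows, so rows that do not move let the fingers close. It gives the time, the measured TCP pose, the force, the opening and the grip force at its end, in the units of the state.
- bot.get_obs(): the state, without advancing time (a new reading comes with each control period).
- camera(name): name is "scene" or "top" or "wrist"; returns the picture (384x512x3 uint8, red, green, blue); there is no depth.
- get_calibration(name): a dict with "fx", "fy", "cx", "cy" (pixels), "k1" (the pictures are not rectified: a ray, as slopes to the right and down, at radius r is drawn at 1 + k1 r^2 times it, then the intrinsics apply), "origin" and "orientation" of the camera in the world; the wrist camera has in their place "hand_eye" (4x4, takes a point from camera to tool coordinates, whose origin is the TCP and whose axes are the flange's). Camera axes: x right, y down, z forward; pixel columns grow to the right and rows downward; lengths in m; the calibration is good to about 2 mm. A picture is of the moment at which its call begins: read the wrist's pose just before it. get_calibration takes no time and is no camera call.
- ticket.job_done(): hands the job in; it is judged then, once.
The state is a dict: "time": time; "q": joint angles; "qd": joint speeds; "joint_efforts": joint torques, N m; "ee_pos": TCP position; "tcp_rot": TCP orientation; "wrist_force": force on the tool from outside, world axes, zero at the start; "torque": the same for the moment, N m; "opening": finger opening in m; "grasp_force": force on a finger pad.
Only numpy, scipy, OpenCV 4.12 (cv2) and the standard library are available. Lean on these libraries where they do the work, as an engineer would, in place of code of your own. Each camera call takes 0.05 s, during which the arm holds its last target. There are 200 camera calls.

## Working session

There is one attempt and no reset: what is moved stays moved. The work goes in short steps, Python scripts to look and compute and a tool call to move; the robot and the scene stay as the last step left them, time stands still between calls to the robot, and variables do not carry over. Pictures are saved under pics/ and viewed, at most 10 in all, crops included, and the job is handed in when it is done.

Besides the shell and the picture viewer there is one more tool, called as name(argument=value, ...), one argument or row to a line, values as JSON. send_rows: Moves the arm, as the interface text tells. Its arguments: {"type":"object","properties":{"linear":{"type":"array"},"twist":{"type":"array"},"gripper":{"type":"array"},"grip_force":{"type":"number"}},"required":["linear","twist","gripper"]}

```bash
mkdir -p pics
cat > h.py <<'E'
import numpy as np, cv2
from scipy.spatial.transform import Rotation as R
from workcell import bot, camera, get_calibration, ticket
def snap(n,f):
    o=bot.get_obs(); im=camera(n); cv2.imwrite('pics/'+f+'_raw.png',im[:,:,::-1]); return o,im
def pose(c,o=None):
    if 'hand_eye' in c:
        H=np.array(c['hand_eye']); T=np.eye(4); T[:3,:3]=R.from_euler('xyz',o['tcp_rot'],degrees=True).as_matrix(); T[:3,3]=o['ee_pos']
        return T@H
    T=np.eye(4); orr=np.array(c['orientation'])
    T[:3,:3]=orr if orr.shape==(3,3) else R.from_euler('xyz',orr,degrees=True).as_matrix(); T[:3,3]=c['origin']; return T
def px2z(c,T,u,v,z):
    K=np.array([[c['fx'],0,c['cx']],[0,c['fy'],c['cy']],[0,0,1]],float)
    p=cv2.undistortPoints(np.array([[[u,v]]],float),K,np.array([c['k1'],0,0,0,0.]))[0,0]
    d=T[:3,:3]@np.array([p[0],p[1],1]); t=(z-T[2,3])/d[2]; return T[:3,3]+t*d
def w2px(c,T,P):
    q=T[:3,:3].T@(np.array(P)-T[:3,3]); s=q[:2]/q[2]; s=s*(1+c['k1']*(s@s)); return c['fx']*s[0]+c['cx'],c['fy']*s[1]+c['cy']
E
python3 - <<'E'
from h import *
o,a=snap('top','top'); _,b=snap('scene','scene')
print(o); 
for n in('top','scene','wrist'): print(get_calibration(n))
for n,i in(('top1',a),('scene1',b)): cv2.imwrite(f'pics/{n}.png',cv2.resize(i[:,:,::-1],(800,600),interpolation=cv2.INTER_CUBIC))
E
```

```text
{'time': 0.0, 'q': array([-7.08175215e+01,  5.01057469e+00,  1.00328842e+01,  9.51014908e+01,
        2.99666338e-04,  9.00021505e+01]), 'qd': array([ 0.0229984 ,  0.02948224, -0.11456623,  0.03671924, -0.06620011,
        0.06406901]), 'joint_efforts': array([ 6.83070375e-04, -5.20390427e+01,  4.64802718e+01,  1.63994957e-02,
        5.71796579e-05,  1.69467949e-06]), 'ee_pos': array([ 0.18064202, -0.51924013,  0.24457406]), 'tcp_rot': array([-1.79920819e+02, -2.96694081e-04,  1.91803275e+01]), 'wrist_force': array([ 0.29295486, -0.05341352,  0.53934731]), 'torque': array([-0.00955696,  0.0280526 ,  0.02921462]), 'grasp_force': 0.0, 'opening': 0.08511061770794748}
{'fx': 348.9399236609509, 'fy': 348.9399236609509, 'cx': 252.78991295613895, 'cy': 192.65665863333692, 'k1': -0.10143800581133348, 'origin': array([0.50020977, 0.09014972, 1.19750399]), 'orientation': array([-1.74796153e+02,  1.28075884e-01, -9.09198182e+01])}
{'fx': 355.76022268499156, 'fy': 355.76022268499156, 'cx': 253.1057029433972, 'cy': 197.52850923082062, 'k1': -0.03467334784031348, 'origin': array([ 1.16493907, -0.36195356,  0.95452463]), 'orientation': array([-1.38028599e+02, -2.36517171e-02,  5.32350715e+01])}
{'fx': 320.02839730990814, 'fy': 320.02839730990814, 'cx': 251.87304534797303, 'cy': 188.03464593153532, 'k1': -0.07577181615382206, 'hand_eye': array([[ 2.93292551e-04, -9.52581191e-01, -3.04284386e-01,
         7.70895607e-02],
       [ 9.99999948e-01,  3.19528483e-04, -3.64273970e-05,
         9.44236262e-04],
       [ 1.31927582e-04, -3.04284360e-01,  9.52581236e-01,
        -1.28882266e-01],
       [ 0.00000000e+00,  0.00000000e+00,  0.00000000e+00,
         1.00000000e+00]])}
```

View pics/top1.png

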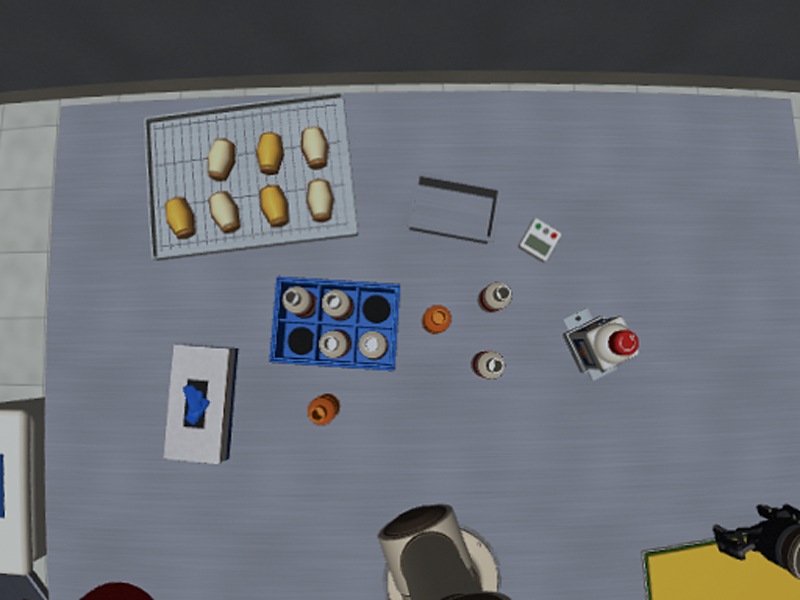

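View pics/scene1.png

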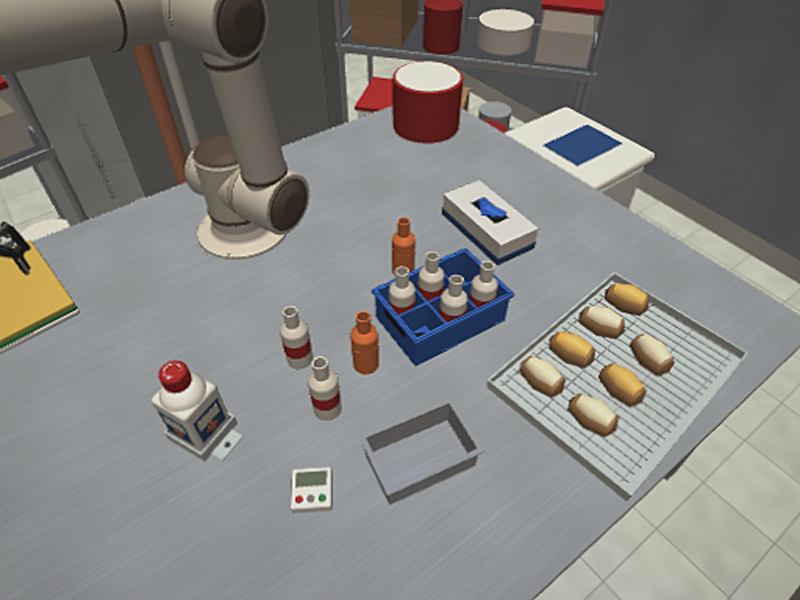

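The top view shows the spares, white with red bands, with mouths near (502,294) and (496,367). The look-alikes are orange bottles at (437,319) and (322,409), and the four bottles already in the carrier. The empty cells are at (377,308) and (300,341), and the red cap is at (624,343). Next, one close crop to check the choice and read points.

Run:
```python
from h import *
a=cv2.imread('pics/top_raw.png')[170:270,165:425]
cv2.imwrite('pics/crop1.png',cv2.resize(a,None,fx=3,fy=3,interpolation=cv2.INTER_CUBIC))
```

```text
(no output)
```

View pics/crop1.png

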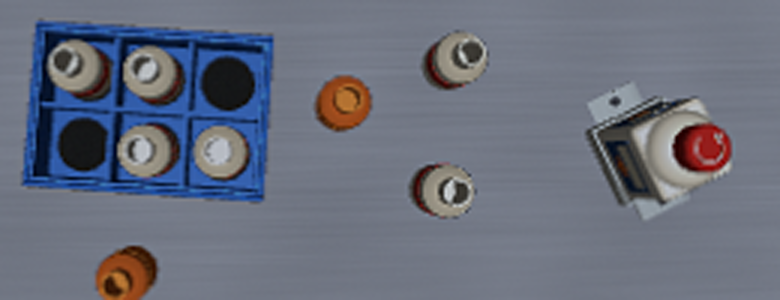

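Run:
```python
from h import *
c=get_calibration('top');T=pose(c)
f=lambda u,v,z:px2z(c,T,165+(u+.5)/3-.5,170+(v+.5)/3-.5,z)
print(T[:3,:3].round(2))
cs=[f(*p,.09) for p in((38,22),(273,36),(263,203),(23,186))]
for p in cs: print(p.round(4))
print('ctr',np.mean(cs,0)); 
for i in range(4): print(np.linalg.norm(cs[i]-cs[i-3]), np.degrees(np.arctan2(*(cs[i]-cs[i-3])[1::-1])))
print('emptyA(-y)',f(228,83,.007),'emptyB',f(83,144,.007))
print('sA',f(469,53,.155),'sB',f(455,191,.155),'cap',f(711,147,.201))
print('orange',f(346,99,.155), f(115,285,.155))
for m in ((66,62),(144,69),(139,150),(219,150)): print('dose',f(*m,.16).round(3))
```

```text
[[-0.02 -1.    0.09]
 [-1.    0.02  0.  ]
 [-0.   -0.09 -1.  ]]
[0.6556 0.333  0.09  ]
[0.6362 0.0812 0.09  ]
[0.4596 0.0947 0.09  ]
[0.4808 0.3486 0.09  ]
ctr [0.55805848 0.21439496 0.09      ]
0.2524719214305319 85.59097763960926
0.1771545998455428 -4.361921111871669
0.25481144383831034 -94.7756159059786
0.1755378452575233 174.87657345909315
emptyA(-y) [0.59326829 0.13281411 0.007     ] emptyB [0.52621543 0.29901303 0.007     ]
sA [ 0.60795079 -0.11491074  0.155     ] sB [ 0.47034125 -0.09651382  0.155     ] cap [ 0.50816516 -0.33994165  0.201     ]
orange [0.56376908 0.0099888  0.155     ] [0.38325719 0.24197537 0.155     ]
dose [0.605 0.289 0.16 ]
dose [0.597 0.211 0.16 ]
dose [0.516 0.216 0.16 ]
dose [0.515 0.137 0.16 ]
```

The crop confirms the two loose white bottles with red bands, with mouths at crop (469,53) and (455,191). The orange ones at (346,99) and (115,285) are rejected. The carrier checks out at 252 x 176 mm, with edge bias, and yaw of about -5°. I'm heading for the spare at (0.470,-0.097), turning the tool yaw to 0.

send_rows(
  linear=[
    [0,0,0],
    [0,0,0],
    [0.03,-0.042,0],
    [0.03,-0.042,0],
    [0.03,-0.042,0],
    [0.03,-0.042,0],
    [0.03,-0.042,0],
    [0.03,-0.042,0],
  ],
  twist=[
    [0,0,0.96],
    [0,0,0.96],
    [0,0,0],
    [0,0,0],
    [0,0,0],
    [0,0,0],
    [0,0,0],
    [0,0,0],
  ],
  gripper=[100,100,100,100,100,100,100,100],
  grip_force=25,
)

```text
time: 1.1
ee_pos: [0.3614, -0.266, 0.2451]
tcp_rot: [-180.0, 0.0, -0.0]
wrist_force: [-0.3, -0.0, -0.2]
opening: 0.0849
grasp_force: 0.0
```

send_rows(
  linear=[
    [0.03,-0.042,0],
    [0.03,-0.042,0],
    [0.03,-0.042,0],
    [0.02,-0.042,0],
    [0.01,0,0],
    [0,0,0],
  ],
  twist=[
    [0,0,0],
    [0,0,0],
    [0,0,0],
    [0,0,0],
    [0,0,0],
    [0,0,0],
  ],
  gripper=[100,100,100,100,100,100],
)

```text
time: 1.85
ee_pos: [0.481, -0.0997, 0.2448]
tcp_rot: [180.0, 0.1, 0.0]
wrist_force: [-0.2, 0.6, -0.3]
opening: 0.0854
grasp_force: 0.0
```

Run:
```python
from h import *
o,a=snap('wrist','w1'); c=get_calibration('wrist');T=pose(c,o)
print(o['ee_pos'],o['tcp_rot'],o['q'],o['time'])
print(w2px(c,T,[.470,-.097,.155]))
cv2.imwrite('pics/w1.png',cv2.resize(a[:,:,::-1],(800,600),interpolation=cv2.INTER_CUBIC))
```

```text
[ 0.48103003 -0.0996516   0.24478136] [1.79997470e+02 5.71888935e-02 2.59239183e-02] [-1.16962291e+01 -3.01967907e+00  1.91177964e+00  9.49869408e+01
 -1.40963390e-02  1.68277853e+02] 1.85
(np.float64(246.6851409779361), np.float64(212.0313071475352))
```

View pics/w1.png

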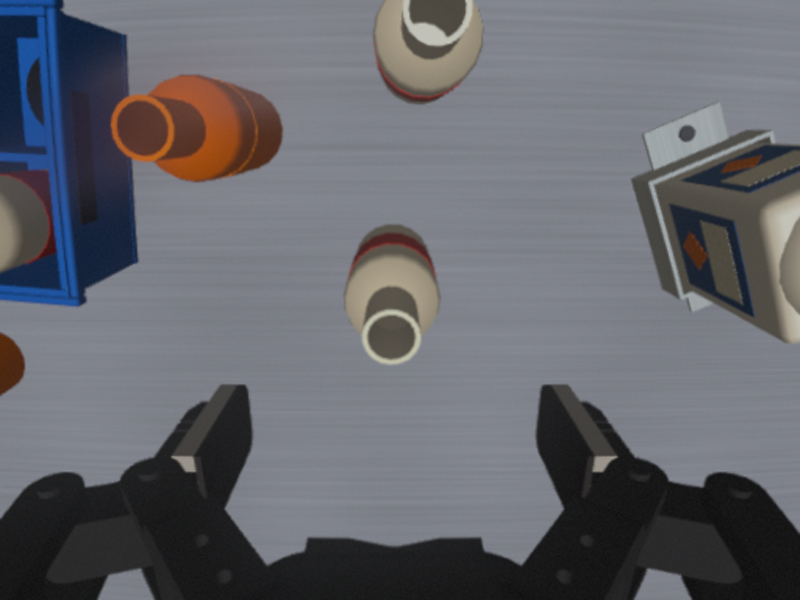

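The wrist view shows the near spare's mouth at (391,336). The orange bottle is at left, the other spare is at top (437,10), and the concentrate is at right.

Run:
```python
from h import *
c=get_calibration('wrist');T=pose(c,bot.get_obs())
for u,v in((391,336),(437,8)): 
    P=px2z(c,T,(u+.5)/1.5625-.5,(v+.5)/1.5625-.5,.155);print(P)
```

```text
[ 0.46727432 -0.09992094  0.155     ]
[ 0.60737222 -0.11845147  0.155     ]
```

send_rows(
  linear=[
    [-0.013,0,0],
    [0,0,0.04],
    [0,0,0.04],
    [0,0,0.029],
    [0,0,0],
    [0,0,0],
    [0,0,0],
    [0,0,0],
  ],
  twist=[
    [0,0,0],
    [0,0,0],
    [0,0,0],
    [0,0,0],
    [0,0,0],
    [0,0,0],
    [0,0,0],
    [0,0,0],
  ],
  gripper=[100,100,100,100,20,20,20,20],
)

```text
time: 2.9
ee_pos: [0.4685, -0.0997, 0.1378]
tcp_rot: [180.0, -0.1, -0.0]
wrist_force: [-0.9, 1.0, 7.5]
opening: 0.0276
grasp_force: 26.3
```

send_rows(
  linear=[
    [0,0,-0.01],
    [0,0,-0.02],
    [0,0,-0.03],
    [0,0,-0.03],
    [0,0,-0.03],
    [0,0,-0.03],
    [0,0,-0.03],
    [0,0,0],
  ],
  twist=[
    [0,0,0],
    [0,0,-1],
    [0,0,-1],
    [0,0,-1],
    [0,0,-1],
    [0,0,-1],
    [0,0,-1],
    [0,0,-1],
  ],
  gripper=[20,20,20,20,20,20,20,20],
)

```text
time: 3.9
ee_pos: [0.4683, -0.0996, 0.3192]
tcp_rot: [179.8, -0.0, 70.3]
wrist_force: [-0.2, -0.8, -1.1]
opening: 0.0273
grasp_force: 25.6
```

send_rows(
  linear=[
    [0,0,0],
    [0,0,0],
    [0.04,0.022,0],
    [0.04,0.022,0],
    [0.04,0.022,0],
    [0.04,0.022,0],
    [0.04,0.022,0],
    [0.02,0.01,0],
  ],
  twist=[
    [0,0,-1],
    [0,0,-1],
    [0,0,0],
    [0,0,0],
    [0,0,0],
    [0,0,0],
    [0,0,0],
    [0,0,0],
  ],
  gripper=[20,20,20,20,20,20,20,20],
)

```text
time: 4.9
ee_pos: [0.5886, 0.1225, 0.316]
tcp_rot: [-180.0, 0.0, 90.1]
wrist_force: [0.4, -0.3, -0.8]
opening: 0.0272
grasp_force: 25.6
```

Run:
```python
from h import *
o,a=snap('wrist','w2'); c=get_calibration('wrist');T=pose(c,o)
print(o['ee_pos'],o['tcp_rot'],o['q'],o['time'],o['opening'],o['wrist_force'])
b=cv2.resize(a[:,:,::-1],(800,600),interpolation=cv2.INTER_CUBIC)
s=lambda P:tuple(int(round((x+.5)*1.5625-.5)) for x in w2px(c,T,P))
for P in([.5925,.132,.006],[.5255,.298,.006]): print(s(P))
cv2.imwrite('pics/w2.png',b)
```

```text
[0.58855563 0.12251398 0.31599426] [-1.79958220e+02  1.41570974e-03  9.00804398e+01] [1.17556069e+01 1.49574588e+01 2.95249413e+01 1.04608685e+02
 7.06829763e-03 1.01675165e+02] 4.9 0.02722012160391138 [ 0.39688324 -0.33028676 -0.79952062]
(399, 215)
(316, 9)
```

View pics/w2.png

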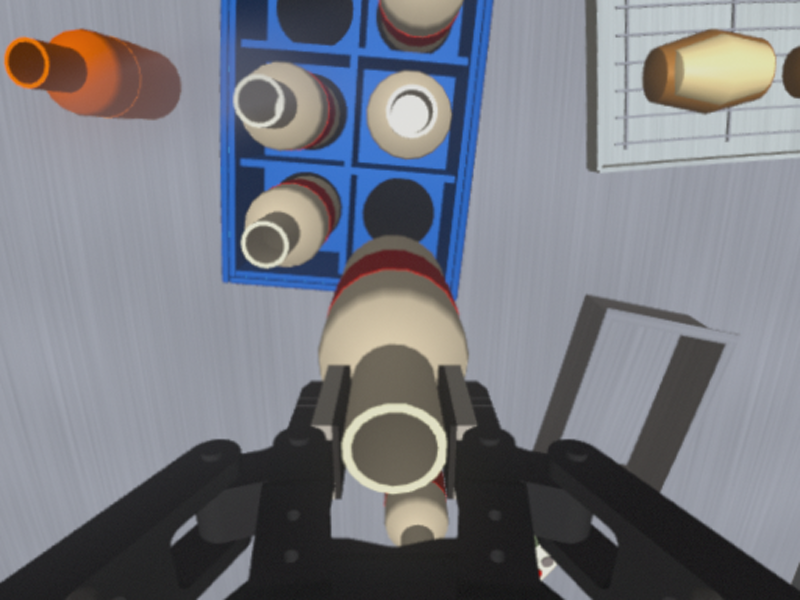

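The empty cell pad is at (398,213), predicted (399,215), so the fit is good. The held bottle hangs straight. Lowering it.

send_rows(
  linear=[
    [0.0095,0.004,0],
    [0,0,0.03],
    [0,0,0.04],
    [0,0,0.04],
    [0,0,0.03],
    [0,0,0.015],
    [0,0,0.01],
    [0,0,0],
  ],
  twist=[
    [0,0,0],
    [0,0,0],
    [0,0,0],
    [0,0,0],
    [0,0,0],
    [0,0,0],
    [0,0,0],
    [0,0,0],
  ],
  gripper=[20,20,20,20,20,20,20,20],
)

```text
time: 5.95
ee_pos: [0.592, 0.1298, 0.1516]
tcp_rot: [180.0, -0.0, 90.0]
wrist_force: [-0.0, 0.3, -0.3]
opening: 0.027
grasp_force: 25.6
```

send_rows(
  linear=[
    [0,0,0.003],
    [0,0,0.002],
    [0,0,0],
  ],
  twist=[
    [0,0,0],
    [0,0,0],
    [0,0,0],
  ],
  gripper=[20,20,20],
)

```text
time: 6.32
ee_pos: [0.592, 0.1299, 0.1464]
tcp_rot: [180.0, -0.0, 90.0]
wrist_force: [0.3, -0.2, -0.2]
opening: 0.0273
grasp_force: 25.6
```

send_rows(
  linear=[
    [0,0,0.0015],
    [0,0,0.0015],
    [0,0,0],
  ],
  twist=[
    [0,0,0],
    [0,0,0],
    [0,0,0],
  ],
  gripper=[20,20,20],
)

```text
time: 6.7
ee_pos: [0.5919, 0.1299, 0.1431]
tcp_rot: [-180.0, 0.0, 90.0]
wrist_force: [-0.5, 0.2, -1.0]
opening: 0.0274
grasp_force: 25.6
```

send_rows(
  linear=[
    [0,0,0],
    [0,0,0],
    [0,0,-0.01],
    [0,0,-0.03],
    [0,0,-0.03],
    [0,0,-0.03],
    [-0.04,0.003,0],
    [-0.05,0.003,0],
  ],
  twist=[
    [0,0,0],
    [0,0,0],
    [0,0,0],
    [0,0,0],
    [0,0,0],
    [0,0,0],
    [0,0,0],
    [0,0,0],
  ],
  gripper=[60,60,60,60,60,60,60,60],
)

```text
time: 7.7
ee_pos: [0.5982, 0.0397, 0.2445]
tcp_rot: [179.9, -0.0, 90.1]
wrist_force: [-0.1, 0.4, -1.0]
opening: 0.0512
grasp_force: 0.0
```

send_rows(
  linear=[
    [-0.05,0.003,0],
    [-0.05,0.003,0],
    [-0.04,0.003,0],
    [-0.017,0,0],
    [0,0,0],
  ],
  twist=[
    [0,0,0],
    [0,0,0],
    [0,0,0],
    [0,0,0],
    [0,0,0],
  ],
  gripper=[70,70,70,70,70],
)

```text
time: 8.32
ee_pos: [0.6068, -0.1176, 0.2436]
tcp_rot: [180.0, -0.0, 89.9]
wrist_force: [0.2, 0.0, -1.0]
opening: 0.0597
grasp_force: 0.0
```

Run:
```python
from h import *
o,a=snap('wrist','w3'); c=get_calibration('wrist');T=pose(c,o); _,t=snap('top','top2')
print(o['ee_pos'],o['tcp_rot'],o['time'],o['opening'],w2px(c,T,[.6075,-.117,.155]))
A=cv2.resize(a[150:330,110:390],None,fx=2,fy=2,interpolation=cv2.INTER_CUBIC)
B=cv2.resize(t[160:250,160:350],None,fx=2.5,fy=2.5,interpolation=cv2.INTER_CUBIC)
b=np.zeros((590,560,3),np.uint8); b[:360]=A; b[360:360+225,:475]=B
cv2.imwrite('pics/w3.png',b[:,:,::-1])
```

```text
[ 0.60679365 -0.1176455   0.243622  ] [ 1.79987204e+02 -5.45028947e-03  8.99012700e+01] 8.325 0.059675816114435815 (np.float64(253.42352023552962), np.float64(196.84268045771492))
```

View pics/w3.png

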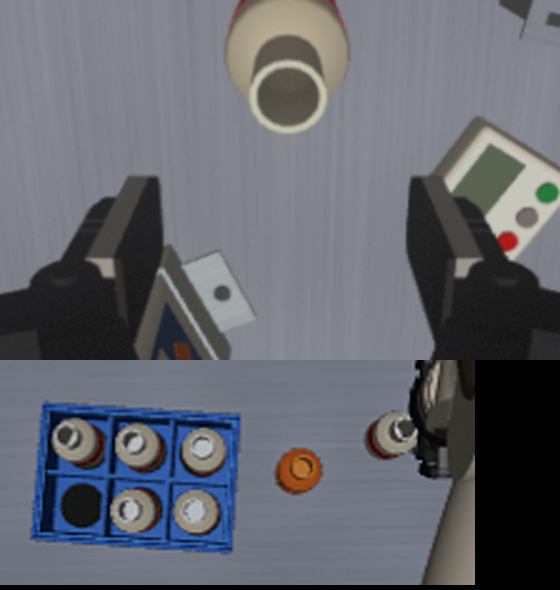

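The first bottle stands upright in its cell. The second spare's mouth is at raw (253,198), as predicted, so I'm descending and gripping.

send_rows(
  linear=[
    [0,0,0.04],
    [0,0,0.04],
    [0,0,0.025],
    [0,0,0],
    [0,0,0],
    [0,0,0],
    [0,0,0],
    [0,0,-0.01],
  ],
  twist=[
    [0,0,0],
    [0,0,0],
    [0,0,0],
    [0,0,0],
    [0,0,0],
    [0,0,0],
    [0,0,0],
    [0,0,0],
  ],
  gripper=[70,70,70,70,20,20,20,20],
)

```text
time: 9.43
ee_pos: [0.6067, -0.1171, 0.1486]
tcp_rot: [-180.0, -0.0, 90.0]
wrist_force: [-0.3, -1.4, -1.0]
opening: 0.0276
grasp_force: 24.7
```

send_rows(
  linear=[
    [0,0,-0.03],
    [0,0,-0.04],
    [0,0,-0.04],
    [0,0,-0.04],
    [0,0,-0.022],
    [0.03,-0.006,0],
    [0.04,-0.008,0],
    [0.045,-0.009,0],
  ],
  twist=[
    [0,0,0],
    [0,0,0],
    [0,0,0],
    [0,0,0],
    [0,0,0],
    [0,0,0],
    [0,0,0],
    [0,0,0],
  ],
  gripper=[20,20,20,20,20,20,20,20],
)

```text
time: 10.42
ee_pos: [0.5835, -0.0014, 0.3208]
tcp_rot: [180.0, 0.0, 89.9]
wrist_force: [1.3, 0.7, 0.0]
opening: 0.027
grasp_force: 24.9
```

send_rows(
  linear=[
    [0.05,-0.01,0],
    [0.05,-0.01,0],
    [0.05,-0.01,0],
    [0.05,-0.01,0],
    [0.05,-0.01,0],
    [0.04,-0.006,0],
    [0.01,-0.002,0],
    [0,0,0],
  ],
  twist=[
    [0,0,0],
    [0,0,0],
    [0,0,0],
    [0,0,0],
    [0,0,0],
    [0,0,0],
    [0,0,0],
    [0,0,0],
  ],
  gripper=[20,20,20,20,20,20,20,20],
)

```text
time: 11.42
ee_pos: [0.5259, 0.298, 0.3205]
tcp_rot: [180.0, 0.0, 90.0]
wrist_force: [-0.4, -0.4, -0.7]
opening: 0.0276
grasp_force: 24.9
```

send_rows(
  linear=[
    [0,0,0.04],
    [0,0,0.045],
    [0,0,0.04],
    [0,0,0.025],
    [0,0,0.015],
    [0,0,0.006],
    [0,0,0.002],
    [0,0,0],
  ],
  twist=[
    [0,0,0],
    [0,0,0],
    [0,0,0],
    [0,0,0],
    [0,0,0],
    [0,0,0],
    [0,0,0],
    [0,0,0],
  ],
  gripper=[20,20,20,20,20,20,20,20],
)

```text
time: 12.42
ee_pos: [0.5263, 0.298, 0.1482]
tcp_rot: [179.9, -0.0, 90.0]
wrist_force: [-0.4, -0.3, -0.4]
opening: 0.0273
grasp_force: 24.9
```

send_rows(
  linear=[
    [0,0,0.0015],
    [0,0,0.001],
    [0,0,0],
  ],
  twist=[
    [0,0,0],
    [0,0,0],
    [0,0,0],
  ],
  gripper=[20,20,20],
)

```text
time: 12.8
ee_pos: [0.5261, 0.2981, 0.1452]
tcp_rot: [180.0, -0.0, 90.0]
wrist_force: [0.1, -0.2, 1.6]
opening: 0.0271
grasp_force: 25.1
```

send_rows(
  linear=[
    [0,0,0],
    [0,0,0],
    [0,0,-0.01],
    [0,0,-0.04],
    [0,0,-0.05],
    [0,0,-0.05],
    [-0.03,0,0],
    [-0.05,0,0],
  ],
  twist=[
    [0,0,0],
    [0,0,0],
    [0,0,0],
    [0,0,0],
    [0,0,0],
    [0,0,0],
    [0,0,0],
    [0,0,0],
  ],
  gripper=[60,60,60,60,60,60,60,60],
)

```text
time: 13.8
ee_pos: [0.5261, 0.2181, 0.2957]
tcp_rot: [179.9, -0.0, 90.1]
wrist_force: [0.8, -0.3, 0.8]
opening: 0.0514
grasp_force: 0.0
```

send_rows(
  linear=[
    [-0.05,0,0],
    [-0.05,0,0],
    [-0.05,0,0],
    [-0.05,0,0],
    [-0.05,0,0],
    [-0.05,0,0],
    [-0.05,0,0],
    [-0.05,0,0],
  ],
  twist=[
    [0,0,0],
    [0,0,0],
    [0,0,0],
    [0,0,0],
    [0,0,0],
    [0,0,0],
    [0,0,0],
    [0,0,0],
  ],
  gripper=[100,100,100,100,100,100,100,100],
)

```text
time: 14.8
ee_pos: [0.5256, -0.1837, 0.2957]
tcp_rot: [179.9, 0.0, 90.0]
wrist_force: [0.7, 0.3, 0.2]
opening: 0.0854
grasp_force: 0.0
```

send_rows(
  linear=[
    [-0.05,-0.006,0],
    [-0.05,-0.006,0],
    [-0.04,-0.006,0],
    [-0.018,0,0],
    [0,0,0],
  ],
  twist=[
    [0,0,0],
    [0,0,0],
    [0,0,0],
    [0,0,0],
    [0,0,0],
  ],
  gripper=[100,100,100,100,100],
)

```text
time: 15.42
ee_pos: [0.5078, -0.3406, 0.2947]
tcp_rot: [-180.0, -0.0, 89.9]
wrist_force: [0.3, 0.5, 0.4]
opening: 0.0854
grasp_force: 0.0
```

Run:
```python
from h import *
o,a=snap('wrist','w4'); c=get_calibration('wrist');T=pose(c,o); _,t=snap('top','top3')
print(o['ee_pos'],o['tcp_rot'],o['time'],o['opening'],w2px(c,T,[.508,-.34,.201]))
A=cv2.resize(a[100:290,110:390],None,fx=2,fy=2,interpolation=cv2.INTER_CUBIC)
B=cv2.resize(t[165:245,160:350],None,fx=2.5,fy=2.5,interpolation=cv2.INTER_CUBIC)
b=np.zeros((590,560,3),np.uint8); b[:380]=A; b[380:580,:475]=B
cv2.imwrite('pics/w4.png',b[:,:,::-1])
```

```text
[ 0.50777707 -0.34056203  0.29471455] [-1.79989545e+02 -2.08791521e-02  8.99070131e+01] 15.425 0.08541633648201195 (np.float64(252.78721502923216), np.float64(194.6967386841015))
```

View pics/w4.png

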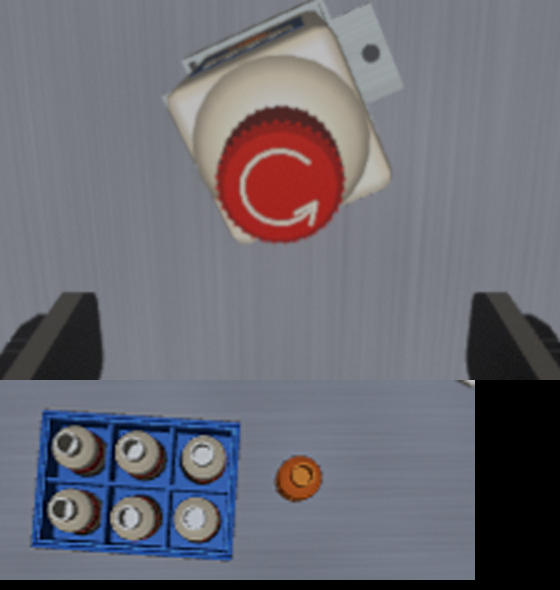

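All six cells are filled and upright. The cap's top disc is centred at raw (250,192), about 2 mm from prediction, so I correct by that and grip it.

send_rows(
  linear=[
    [0.0026,-0.0015,0],
    [0,0,0.03],
    [0,0,0.04],
    [0,0,0.03],
    [0,0,0.0115],
    [0,0,0],
    [0,0,0],
    [0,0,0],
  ],
  twist=[
    [0,0,0],
    [0,0,0],
    [0,0,0],
    [0,0,0],
    [0,0,0],
    [0,0,0],
    [0,0,0],
    [0,0,0],
  ],
  gripper=[100,100,100,100,100,100,30,30],
  grip_force=60,
)

```text
time: 16.52
ee_pos: [0.5067, -0.3377, 0.1846]
tcp_rot: [179.9, 0.1, 90.0]
wrist_force: [0.1, -0.2, 0.8]
opening: 0.0523
grasp_force: 0.0
```

send_rows(
  linear=[
    [0,0,0],
    [0,0,0],
  ],
  twist=[
    [0,0,0],
    [0,0,0],
  ],
  gripper=[30,30],
)

```text
time: 16.77
ee_pos: [0.5065, -0.3377, 0.1847]
tcp_rot: [179.9, 0.1, 90.0]
wrist_force: [-0.8, 1.3, 5.6]
opening: 0.0466
grasp_force: 60.4
```

send_rows(
  linear=[
    [0,0,0.002],
    [0,0,0.002],
    [0,0,0.001],
    [0,0,0],
  ],
  twist=[
    [0,0,0],
    [0,0,0],
    [0,0,0],
    [0,0,0],
  ],
  gripper=[30,30,30,30],
)

```text
time: 17.27
ee_pos: [0.5066, -0.3378, 0.1807]
tcp_rot: [179.9, 0.1, 90.0]
wrist_force: [-3.1, 2.1, 12.1]
opening: 0.0465
grasp_force: 61.0
```

send_rows(
  linear=[
    [0,0,0.0012],
    [0,0,0],
  ],
  twist=[
    [0,0,0],
    [0,0,0],
  ],
  gripper=[30,30],
)

```text
time: 17.52
ee_pos: [0.5066, -0.3378, 0.1797]
tcp_rot: [179.8, 0.1, 90.0]
wrist_force: [-2.6, 1.6, 13.6]
opening: 0.0463
grasp_force: 61.1
```

send_rows(
  linear=[
    [0,0,0],
    [0,0,0],
    [0,0,0],
    [0,0,0],
  ],
  twist=[
    [0,0,-0.5],
    [0,0,-0.5],
    [0,0,-0.5],
    [0,0,0],
  ],
  gripper=[30,30,30,30],
)

```text
time: 18.02
ee_pos: [0.5071, -0.3381, 0.18]
tcp_rot: [179.8, 0.2, 105.1]
wrist_force: [-0.1, -0.4, 13.0]
opening: 0.0467
grasp_force: 61.3
```

```bash
python3 -c "
from h import *
o=bot.get_obs();print(o['wrist_force'],o['torque'],o['tcp_rot'],o['ee_pos'])"
```

```text
[-0.12375775 -0.43259186 13.04935764] [ 0.07662851  0.16133012 -0.00022742] [179.81897558   0.20523235 105.05090842] [ 0.50709356 -0.3380577   0.18000609]
```

send_rows(
  linear=[
    [0,0,0],
    [0,0,0],
    [0,0,0],
    [0,0,0],
    [0,0,0],
    [0,0,0],
    [0,0,0],
    [0,0,0],
  ],
  twist=[
    [0,0,-0.7],
    [0,0,-0.7],
    [0,0,-0.7],
    [0,0,-0.7],
    [0,0,-0.7],
    [0,0,-0.7],
    [0,0,-0.4],
    [0,0,0],
  ],
  gripper=[30,30,30,30,30,30,30,30],
)

```text
time: 19.02
ee_pos: [0.5072, -0.3382, 0.1801]
tcp_rot: [-180.0, 0.3, 151.0]
wrist_force: [0.5, -0.2, 12.3]
opening: 0.0462
grasp_force: 61.3
```

Run:
```python
from h import *
o,a=snap('wrist','w5'); print(o['wrist_force'],o['torque'],o['tcp_rot'],o['ee_pos'],o['q'])
cv2.imwrite('pics/w5.png',cv2.resize(a[:,:,::-1],(800,600)))
```

```text
[ 0.53984804 -0.23469136 12.33919781] [0.00986239 0.0599994  0.04507489] [-179.98111313    0.29677831  151.03516172] [ 0.5072498  -0.33816475  0.18005616] [-3.36924339e+01  1.20927359e+01  1.08205466e+01  8.84304855e+01
  5.63729935e-03 -4.72753211e+00]
```

View pics/w5.png

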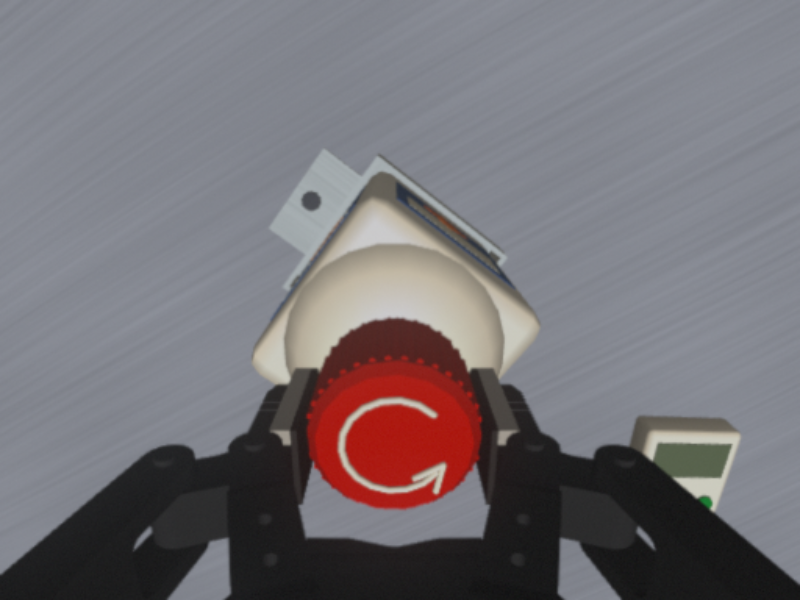

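The cap's arrow keeps the same orientation to the gripper as before, so the cap turned about 61° with it. The bottle stayed in place. Lifting straight up by 75 mm.

send_rows(
  linear=[
    [0,0,-0.004],
    [0,0,-0.006],
    [0,0,-0.01],
    [0,0,-0.015],
    [0,0,-0.015],
    [0,0,-0.015],
    [0,0,-0.01],
    [0,0,0],
  ],
  twist=[
    [0,0,0],
    [0,0,0],
    [0,0,0],
    [0,0,0],
    [0,0,0],
    [0,0,0],
    [0,0,0],
    [0,0,0],
  ],
  gripper=[30,30,30,30,30,30,30,30],
)

```text
time: 20.08
ee_pos: [0.5065, -0.3376, 0.253]
tcp_rot: [-180.0, 0.1, 151.0]
wrist_force: [-0.4, -0.0, 0.1]
opening: 0.0463
grasp_force: 61.4
```

Run:
```python
from h import *
o,a=snap('scene','s6'); print(o['wrist_force'],o['tcp_rot'],o['ee_pos'],o['opening'],o['time'])
cv2.imwrite('pics/s6.png',cv2.resize(a[:,:,::-1],(800,600)))
```

```text
[-0.37130683 -0.0462452   0.06612677] [-1.79992590e+02  6.98563116e-02  1.50980280e+02] [ 0.50651302 -0.33764913  0.2529768 ] 0.0462829707932658 20.075
```

View pics/s6.png

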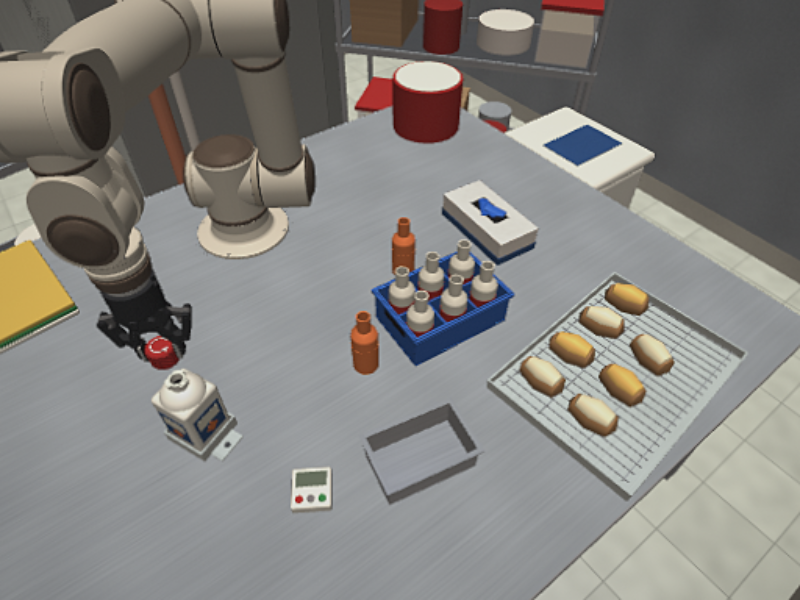

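The scene view shows the cap at (161,351) held level above the open mouth at (178,378). The bottle is in its stand, all six cells are filled, and nothing else has moved. By calculation the cap is about 5.8 cm clear. Handing in.

```bash
python3 -c "
from workcell import ticket
print(ticket.job_done())"
```

```text
the job is handed in; nothing more can be done
None
```

The job is handed in: both spare bottles stand in the carrier's empty cells, and the red cap is free and held level about 6 cm above the open concentrate bottle, which is still in its stand; no verdict came back.

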